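# Find the one salvaged pushbutton that still snaps and mark it for reuse

### The arm

A 6-joint arm with a two-finger parallel gripper is mounted at the origin on the work surface. World frame = base frame: x ahead of the robot, y to its left, z up, the work surface at z = 0. Lengths are in m, angles in rad, forces in N, time in s.
With the tool pointing down it reaches from about 0.375 to 0.9 m from the base axis. Payload 3.1 kg.
Tool frame: the origin (TCP) lies at the very end of the fingers, on their centre line; the grasp point (between the pads) lies robot.hold_point_z behind it (robot.hold_point_z is the distance from the TCP to the grasp point, in m); z points along the fingers, x is the direction in which the jaws open and shut, and the axes are right-handed (so a half turn about z gives the same grasp; the last joint's range is limited). The gripper opens to 85 mm and grips with 20 to 120 N. Pads are 22 mm wide; open, the fingers measure 114 mm over their backs; the gripper's body (76 mm by 85 mm) begins 54 mm behind the grasp point. The pads swing forward as they close: fully open they stand 13 mm farther back than shut.
Start: joints at [1.004, 0.527, 1.433, -0, 1.181, -0.178], TCP at [0.236, 0.579, 0.231] pointing down, gripper open.
Joint ranges: [-3.08, 3.08], [-0.75, 2.2], [0.22, 2.44], [-1.43, 4.57], [0, 2.65], [-2.85, 2.85]. Speed limits (rad/s): [2.79, 2.79, 3.14, 3.14, 3.14, 3.14].

### API

Orientations are given as a rotation vector (axis times angle).
In Python, from station import robot gives the robot as it stands.
- The arm moves only by the shell command python3 -m inch 'ROWS' [OPENING]. ROWS is JSON, a list of rows, each a list of 4 numbers: the shift along the tool's x, y, z in cm, then the turn about the tool's z in rad. In form: [[x, y, z, spin], ...]. A call has 1 to 5 rows; each row is the pose to reach, as a shift and turn from the pose commanded when the call began, along the tool's axes at that moment; what a row does not reach only later rows make up. A row lasts 1/12 s, in which the tool goes at most 41.7 mm and 7.16 degrees, less where a joint would pass 70% of its speed; a pose out of reach is approached as far as the arm can. A call with a gripper value outside its range is refused whole. OPENING is the opening, from -1 (shut) to 1 (fully open), set as the call begins (- or left out, the last holds). The fingers move at their own pace and stop on an object; the grip force is fixed at half the most. Time passes only in rows, so rows that repeat a pose let the fingers close. It gives the time, the measured TCP pose, the force and the opening at its end, in the units of the state.
- robot.observe(): the state, without advancing time (a new reading comes with each control period).
- robot.get_image(name): name is "scene" or "top" or "wrist"; returns a dict with "image" (400x640x3 uint8, red, green, blue), "vertical_fov" (degrees; the focal length in pixels is half the picture's height over the tangent of half this angle, whatever the lens; pixels are square), "cx", "cy" (the principal point, pixels), "eye" and "attitude" of the camera in the world; the wrist camera has in their place "tool_from_camera" (4x4, takes a point from camera to tool coordinates, whose origin is the TCP and whose axes are the tool frame's). Camera axes: x right, y down, z forward; pixel columns grow to the right and rows downward; lengths in m; the calibration is good to about 2 mm. A picture is of the moment at which its call begins: read the wrist's pose just before it. There is no depth.
- robot.close_job(): hands the job in, once; it reports no verdict.
The state is a dict: "t": time; "joint_positions": joint angles; "dq": joint speeds; "tau": joint torques, N m; "tcp_pos": TCP position; "tcp_rot": TCP orientation; "ft_force": force on the tool from outside, world axes, zero at the start; "wrist_torque": the same for the moment, N m; "width": opening from 0.0 (shut) to 1.0 (fully open).
Only numpy, scipy, OpenCV 4.12 (cv2) and the standard library are available. Lean on these libraries where they do the work, as an engineer would, in place of code of your own. Each camera call takes 0.05 s, during which the arm holds its last target.

### The job

Of the four blue pushbuttons salvaged from scrap and clamped in the test rack, one still has its snap and three have gone soft, however stiff they feel. Press them slowly and gently with the fingertips, never driving one hard onto its stop, until you feel one snap through; then slide the yellow tab behind that button all the way over to its green end. Leave the other three tabs where they are, and do not disturb the scrap lying about.

Things in the scene. Friction and masses are not known exactly. Their poses are not given: they have to be found in the camera images.
- rack: Aluminium test rack, a flat plate 230 x 460 x 20 mm fixed on the bench, low steel rails (rising to 28 mm above the bench) along both long edges. Origin: centre of its underside. Its x axis points away from the robot side (from the buttons towards the green ends), y along the row of four seats, z up.
- seat_1 (a point): Centre of seat 1 of the rack, on the plate's top (20 mm above the bench), axes as the rack's; seats 78 mm apart, numbered towards rack +y. It holds one of four look-alike grey carriers, 170 mm along rack x, 56 mm along y, centred on this point; its flat deck lies 35 mm above this point.
- key_1 (a joint): Travel (m) of the blue button in seat 1: 0 up, 0.0065 fully down; springs back when let go, good or soft. The one good button climbs to about 6 N at 1.6 mm, breaks over, falls to about 2 N at 4.4 mm, then climbs to about 11 N at the bottom.
- tab_1 (a joint): Position (m) of the yellow tab in seat 1: 0 at its end nearest the button, 0.036 at the stop by the green patch; starts between 0 and 0.004, stays where it is left; about 1.5 N of friction.
- rim_1: Steel rim inside the carrier of seat 1, under the button, out of sight and out of reach. Only the works of the good button bear on such a rim; those of soft ones do not. Not to be handled; its pose says nothing about the button.
- seat_2 (a point): Centre of seat 2 of the rack, on the plate's top (20 mm above the bench), axes as the rack's; seats 78 mm apart, numbered towards rack +y. On each carrier's deck, 50 mm towards -x (rack) of this point, is a round blue button cap, 24 mm across, in a steel collar 34 mm across and 4 mm high. With the button up its top stands 13 to 19 mm above the deck (different each time). Pressed straight down.
- key_2 (a joint): Travel (m) of the blue button in seat 2: 0 up, 0.0065 fully down; springs back when let go, good or soft. A soft button only climbs steadily, from about 1 N to between 3 and 8 N at the bottom, differing from one to the next.
- tab_2 (a joint): Position (m) of the yellow tab in seat 2: 0 at its end nearest the button, 0.036 at the stop by the green patch; starts between 0 and 0.004, stays where it is left; about 1.5 N of friction.
- rim_2: Steel rim inside the carrier of seat 2, under the button, out of sight and out of reach. Only the works of the good button bear on such a rim; those of soft ones do not. Not to be handled; its pose says nothing about the button.
- seat_3 (a point): Centre of seat 3 of the rack, on the plate's top (20 mm above the bench), axes as the rack's; seats 78 mm apart, numbered towards rack +y. On each carrier's deck, 16 mm towards +x (rack) of this point, stands an upright yellow tab, 10 mm along x, 24 mm along y, its top 25 mm above the deck. It slides 36 mm towards +x to a green patch.
- key_3 (a joint): Travel (m) of the blue button in seat 3: 0 up, 0.0065 fully down; springs back when let go, good or soft. Beyond 6.5 mm it meets a hard stop; over 20 N in all would break a button.
- tab_3 (a joint): Position (m) of the yellow tab in seat 3: 0 at its end nearest the button, 0.036 at the stop by the green patch; starts between 0 and 0.004, stays where it is left; about 1.5 N of friction.
- rim_3: Steel rim inside the carrier of seat 3, under the button, out of sight and out of reach. Only the works of the good button bear on such a rim; those of soft ones do not. Not to be handled; its pose says nothing about the button.
- seat_4 (a point): Centre of seat 4 of the rack, on the plate's top (20 mm above the bench), axes as the rack's; seats 78 mm apart, numbered towards rack +y. It holds the last of the four carriers; all are alike.
- key_4 (a joint): Travel (m) of the blue button in seat 4: 0 up, 0.0065 fully down; springs back when let go, good or soft.
- tab_4 (a joint): Position (m) of the yellow tab in seat 4: 0 at its end nearest the button, 0.036 at the stop by the green patch; starts between 0 and 0.004, stays where it is left; about 1.5 N of friction.
- rim_4: Steel rim inside the carrier of seat 4, under the button, out of sight and out of reach. Only the works of the good button bear on such a rim; those of soft ones do not. Not to be handled; its pose says nothing about the button.
- board_1: Green scrap circuit board, 110 x 85 x 18 mm, loose on the bench; leave alone. Origin: centre of underside.
- fan: Black square cooling fan, 80 x 80 x 25 mm, loose; leave alone. Origin: centre of underside.
- heatsink: Finned aluminium heat sink, 70 x 60 x 34 mm, loose; leave alone. Origin: centre of underside.
- dish: Small steel dish, 70 mm across, 30 mm high, loose; leave alone. Origin: centre of underside.
- nut: Brass ring nut, 28 mm across, 8 mm high, loose on the +y end of the rack plate; leave alone. Origin: centre of underside.
- spare_cap: Loose blue button cap, 24 mm across, 18 mm high, standing on the -y end of the rack plate, not in a carrier; leave alone. Origin: centre of underside.

How it is judged:
By the outcome, as a careful person would: the job done as asked, in the order asked, and still so for the second after the job is handed in, with the robot touching nothing.
It also fails if it takes over 72 s, if anything falls off the work surface, if the arm or the gripper's body presses on something with over 40 N, if the wrist force passes 120 N, or if a joint passes its speed limit or range.

## Working session

There is one attempt and no reset: what is moved stays moved. The work goes in short steps, Python scripts to look and compute and a shell command to move; the robot and the scene stay as the last step left them, time stands still between calls to the robot, and variables do not carry over. Pictures are saved under pics/ and viewed, and the job is handed in when it is done.

```bash
mkdir -p pics; ls; python3 - <<'E'
from station import robot
import cv2
s=robot.observe(); print(s)
print(robot.hold_point_z)
for n in("top","scene","wrist"):
    d=robot.get_image(n); cv2.imwrite(f"pics/{n}0.png",d["image"][:,:,::-1])
    print(n,{k:v for k,v in d.items() if k!="image"})
E
```

```text
pics
{'t': 0.0, 'joint_positions': array([ 1.00448845e+00,  5.28456800e-01,  1.43391116e+00,  3.18845406e-05,
        1.18139315e+00, -1.78467596e-01]), 'dq': array([-0.00085985, -0.00057303,  0.00022977, -0.00133749, -0.00079048,
        0.0012555 ]), 'tau': array([ 1.39466642e-04, -4.42335677e+01, -1.78031731e+01, -4.45349451e-05,
        8.27710668e-03, -2.56883261e-06]), 'tcp_pos': array([0.23592357, 0.5779873 , 0.23033656]), 'tcp_rot': array([ 2.60720016,  1.7512292 , -0.00313755]), 'ft_force': array([0.13449175, 0.29115939, 0.08166474]), 'wrist_torque': array([0.01870695, 0.03444152, 0.0162941 ]), 'width': 0.9996141576403353}
0.0187
top {'vertical_fov': 52.04428866761557, 'cx': 326.1784890015212, 'cy': 201.51365357367635, 'eye': array([ 0.33149789, -0.00764834,  1.41187013]), 'attitude': array([-2.1237984 ,  2.1556766 , -0.15895348])}
scene {'vertical_fov': 51.363009408146844, 'cx': 320.55610140980025, 'cy': 198.91231767830075, 'eye': array([ 1.23951804, -0.54530797,  0.7998755 ]), 'attitude': array([-2.10137935, -0.99346895,  0.48532635])}
wrist {'vertical_fov': 71.98394983092128, 'cx': 315.9737700371828, 'cy': 196.6678627350906, 'tool_from_camera': array([[ 9.99999837e-01, -2.25329316e-04, -5.24053867e-04,
        -4.79375600e-05],
       [ 3.76313942e-04,  9.51004943e-01,  3.09175446e-01,
        -7.95823668e-02],
       [ 4.28711526e-04, -3.09175593e-01,  9.51004873e-01,
        -1.41605617e-01],
       [ 0.00000000e+00,  0.00000000e+00,  0.00000000e+00,
         1.00000000e+00]])}
```

View pics/top0.png

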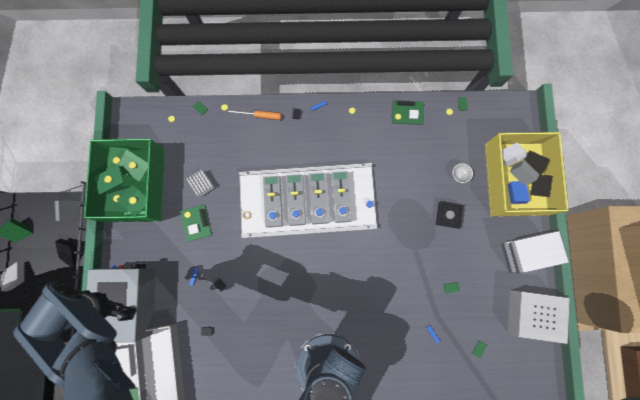

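View pics/scene0.png

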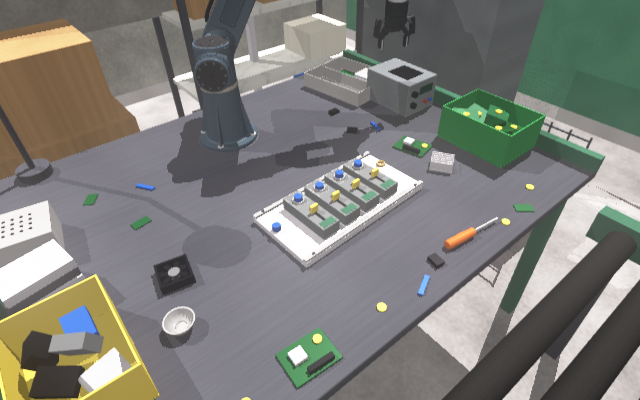

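View pics/wrist0.png

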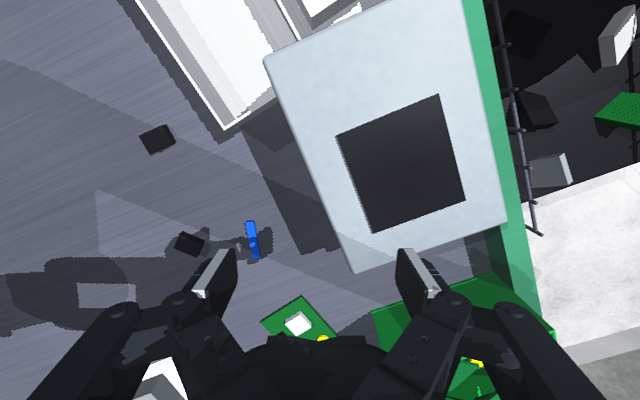

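The top view shows the rack at about (308,200), with four carriers and their blue caps at (273,215), (297,214), (319,212) and (343,210). The spare cap is at (370,204) and the nut at (247,214). I'll measure these now.

```bash
cat > h.py <<'E'
import numpy as np,cv2
from scipy.spatial.transform import Rotation as R
def cam(d,s=None):
    im=d["image"];f=im.shape[0]/2/np.tan(np.radians(d["vertical_fov"])/2)
    if "eye" in d: return np.array(d["eye"]),R.from_rotvec(d["attitude"]).as_matrix(),f,d["cx"],d["cy"]
    T=np.eye(4);T[:3,:3]=R.from_rotvec(s["tcp_rot"]).as_matrix();T[:3,3]=s["tcp_pos"]
    T=T@d["tool_from_camera"];return T[:3,3],T[:3,:3],f,d["cx"],d["cy"]
def ray(c,u,v):
    e,A,f,cx,cy=c;return A@np.array([(u-cx)/f,(v-cy)/f,1.])
def onz(c,u,v,z):
    r=ray(c,u,v);return c[0]+r*(z-c[0][2])/r[2]
def proj(c,p):
    e,A,f,cx,cy=c;q=A.T@(np.asarray(p)-e);return np.array([cx+f*q[0]/q[2],cy+f*q[1]/q[2]])
def tri(cs,uvs):
    M=np.zeros((3,3));b=np.zeros(3)
    for c,(u,v) in zip(cs,uvs):
        r=ray(c,u,v);r/=np.linalg.norm(r);P=np.eye(3)-np.outer(r,r);M+=P;b+=P@c[0]
    return np.linalg.solve(M,b)
def blobs(im,lo,hi,amin=8):
    h=cv2.cvtColor(im,cv2.COLOR_RGB2HSV);m=cv2.inRange(h,lo,hi)
    n,_,st,ce=cv2.connectedComponentsWithStats(m)
    return [(ce[i].round(1).tolist(),int(st[i,4]),st[i,:4].tolist()) for i in range(1,n) if st[i,4]>=amin]
BLUE=((100,120,60),(125,255,255));YEL=((20,120,80),(35,255,255))
E
python3 - <<'E'
from station import robot
from h import *
for n,r in(("top",(230,150,400,245)),("scene",(240,140,440,280))):
    d=robot.get_image(n);c=cam(d);x0,y0,x1,y1=r
    im=d["image"];cr=im[y0:y1,x0:x1]
    cv2.imwrite(f"pics/{n}z.png",cv2.resize(cr,None,fx=4,fy=4,interpolation=cv2.INTER_NEAREST)[:,:,::-1])
    for nm,(lo,hi) in(("B",BLUE),("Y",YEL)):
        for ce,a,bb in blobs(cr,lo,hi):
            u,v=ce[0]+x0,ce[1]+y0
            print(n,nm,(u,v),a,bb[2:],onz(c,u,v,0.07).round(4))
E
```

```text
top B (369.3, 203.7) 26 [6, 6] [ 0.5288 -0.1456  0.07  ]
top B (342.7, 210.1) 31 [6, 7] [ 0.5088 -0.0571  0.07  ]
top B (319.3, 211.6) 29 [6, 6] [0.5049 0.0202 0.07  ]
top B (295.5, 213.3) 30 [6, 6] [0.5005 0.0989 0.07  ]
top B (272.3, 215.0) 30 [6, 7] [0.496  0.1755 0.07  ]
scene B (357.0, 162.1) 31 [7, 6] [0.4999 0.1719 0.07  ]
scene B (338.7, 172.7) 41 [8, 8] [0.5044 0.0953 0.07  ]
scene B (318.8, 184.6) 37 [7, 7] [0.5104 0.0161 0.07  ]
scene B (297.6, 196.0) 35 [8, 5] [ 0.512  -0.0595  0.07  ]
scene B (275.7, 225.1) 34 [8, 5] [ 0.5684 -0.17    0.07  ]
scene B (425.7, 277.4) 24 [6, 5] [ 0.9194 -0.0096  0.07  ]
scene Y (424.5, 146.3) 10 [6, 3] [0.5746 0.3913 0.07  ]
scene Y (374.2, 172.9) 35 [7, 8] [0.5721 0.1732 0.07  ]
scene Y (355.2, 183.6) 43 [8, 10] [0.5734 0.0973 0.07  ]
scene Y (335.2, 195.8) 41 [8, 9] [0.5778 0.0195 0.07  ]
scene Y (312.8, 207.6) 16 [8, 9] [ 0.5765 -0.0571  0.07  ]
```

View pics/topz.png

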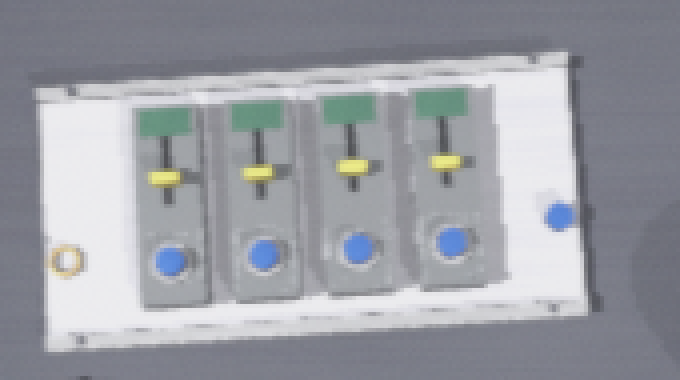

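View pics/scenez.png

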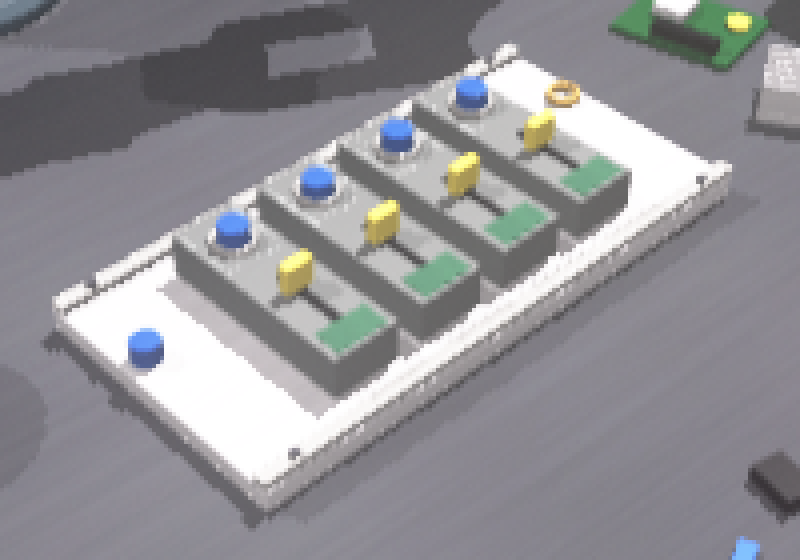

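```bash
cat >> h.py <<'E'
def go(s,tgt,ang=None):
    "shift cm in tool axes & spin to get tool x at world angle ang"
    A=R.from_rotvec(s["tcp_rot"]).as_matrix()
    d=A.T@(np.asarray(tgt)-s["tcp_pos"])*100
    a=np.arctan2(A[1,0],A[0,0])
    return d.round(3), None if ang is None else round(-(ang-a),4), a
E
python3 - <<'E'
from station import robot
from h import *
print(go(robot.observe(),[0.5,0.06,0.2],np.pi/2+0.055))
E
python3 -m inch --help | head -20
```

```text
(array([-38.   ,  44.029,   3.114]), np.float64(-0.4428), np.float64(1.1829947381554602))invalid input: not JSON, or not a number
```

```bash
python3 -m inch '[[-38,44,2,-0.44],[-38,44,2,-0.44],[-38,44,2,-0.44],[-38,44,2,-0.44],[-38,44,2,-0.44]]' -1
python3 - <<'E'
from station import robot
from h import *
print(go(robot.observe(),[0.5,0.06,0.2],np.pi/2+0.055))
E
```

```text
t: 0.67
tcp_pos: [0.3291, 0.3956, 0.2243]
tcp_rot: [2.158, 2.283, 0.0]
ft_force: [1.3, 0.5, 0.3]
width: 0.297
(array([-34.468,  15.18 ,   2.429]), np.float64(0.0011), np.float64(1.626881145885858))
```

```bash
python3 -m inch '[[-34.5,15.2,2.4,0],[-34.5,15.2,2.4,0],[-34.5,15.2,2.4,0],[-34.5,15.2,2.4,0],[-34.5,15.2,2.4,0]]'
python3 - <<'E'
from station import robot
from h import *
print(go(robot.observe(),[0.5,0.06,0.2],np.pi/2+0.055))
E
```

```text
t: 1.08
tcp_pos: [0.423, 0.2097, 0.2112]
tcp_rot: [2.162, 2.279, 0.001]
ft_force: [0.7, 0.3, -0.6]
width: 0.002
(array([-15.352,   6.904,   1.119]), np.float64(-0.0026), np.float64(1.6232064301564089))
```

```bash
python3 -m inch '[[-14,6.2,1,0],[-14,6.2,1,0],[-14,6.2,1,0],[-14,6.2,1,0],[-14,6.2,1,0]]'
python3 -m inch '[[0,0,0,0],[0,0,0,0]]'
python3 - <<'E'
from station import robot
from h import *
s=robot.observe();d=robot.get_image("wrist");c=cam(d,s);im=d["image"]
cv2.imwrite("pics/w1.png",im[:,:,::-1])
print(s["tcp_pos"],s["tcp_rot"],go(s,[0.5,0.06,0.2],np.pi/2+0.055))
for nm,(lo,hi) in(("B",BLUE),("Y",YEL)):
    for ce,a,bb in blobs(im,lo,hi,40):
        print(nm,ce,a,bb,onz(c,*ce,0.07).round(4))
E
```

```text
t: 1.5
tcp_pos: [0.4955, 0.07, 0.2011]
tcp_rot: [2.166, 2.269, 0.002]
ft_force: [0.7, -0.3, -0.2]
width: 0.003
t: 1.67
tcp_pos: [0.491, 0.0752, 0.2009]
tcp_rot: [-2.162, -2.277, 0.001]
ft_force: [-0.5, -0.2, 0.7]
width: -0.002
[0.49096503 0.07519096 0.20089273] [-2.16248746e+00 -2.27710977e+00  8.02426241e-04] (array([-1.564,  0.824,  0.087]), np.float64(-0.0034), np.float64(1.622420855104717))
B [190.6, 197.2] 517 [177, 185, 28, 25] [ 0.507  -0.0547  0.07  ]
B [264.3, 196.8] 454 [252, 185, 25, 25] [0.5026 0.022  0.07  ]
B [337.4, 197.2] 446 [327, 185, 23, 25] [0.4992 0.098  0.07  ]
B [410.7, 197.0] 491 [398, 185, 27, 25] [0.4951 0.1742 0.07  ]
B [127.2, 204.5] 466 [113, 194, 29, 22] [ 0.5185 -0.1218  0.07  ]
Y [477.8, 195.9] 168 [467, 186, 23, 21] [0.4903 0.2437 0.07  ]
Y [626.9, 205.1] 198 [619, 198, 17, 15] [0.4923 0.4026 0.07  ]
Y [197.6, 254.2] 411 [183, 246, 29, 18] [ 0.5739 -0.0528  0.07  ]
Y [266.9, 255.3] 381 [255, 247, 24, 18] [0.5713 0.0244 0.07  ]
Y [344.3, 254.7] 88 [339, 247, 10, 17] [0.5662 0.1107 0.07  ]
Y [405.4, 256.3] 393 [393, 248, 27, 18] [0.5647 0.1792 0.07  ]
Y [583.7, 396.7] 71 [576, 392, 15, 8] [0.7669 0.4542 0.07  ]
```

View pics/w1.png

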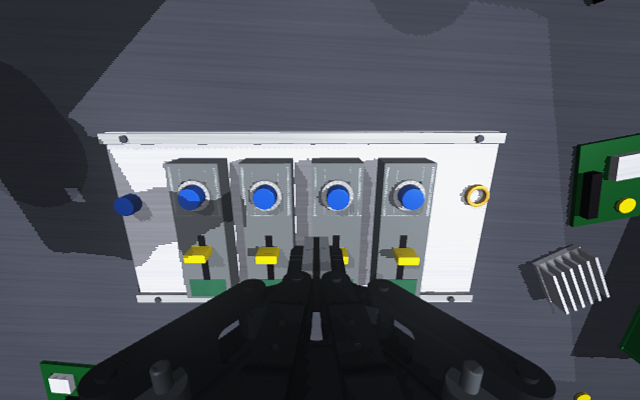

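The wrist view shows caps 1 to 4 at columns 190, 264, 337 and 411 on row 197, which agrees with the top view. I'll start with button 3, the nearest.

```bash
cat > caps.py <<'E'
CAP={1:(0.509,-0.0572),2:(0.505,0.0205),3:(0.5009,0.0983),4:(0.4967,0.1761)}
E
python3 - <<'E'
from station import robot
from h import *; from caps import *
s=robot.observe()
print(go(s,[*CAP[3],0.082],np.pi/2+0.0533))
E
```

```text
(array([ 2.193,  1.147, 11.899]), np.float64(-0.0004), np.float64(1.6236785458433272))
```

```bash
python3 -m inch '[[2.2,1.15,3,0],[2.2,1.15,6,0],[2.2,1.15,9,0],[2.2,1.15,11,0],[2.2,1.15,11.6,0]]'
python3 -m inch '[[0,0,0,0],[0,0,0,0],[0,0,0,0],[0,0,0,0]]'
python3 - <<'E'
from station import robot
from h import *; from caps import *
s=robot.observe()
print(s["tcp_pos"],s["ft_force"],go(s,[*CAP[3],0.08],np.pi/2+0.0533))
d=robot.get_image("wrist");cv2.imwrite("pics/w2.png",d["image"][:,:,::-1])
E
```

```text
t: 2.13
tcp_pos: [0.4989, 0.0992, 0.0824]
tcp_rot: [-2.156, -2.278, 0.007]
ft_force: [0.0, 0.1, -0.6]
width: 0.0
t: 2.47
tcp_pos: [0.503, 0.0977, 0.0866]
tcp_rot: [2.161, 2.277, 0.003]
ft_force: [-0.3, -0.5, 0.1]
width: 0.004
[0.50303286 0.0977188  0.086589  ] [-0.33518508 -0.45547501  0.07152934] (array([ 0.069, -0.212,  0.658]), np.float64(-0.0006), np.float64(1.6234530092783332))
```

View pics/w2.png

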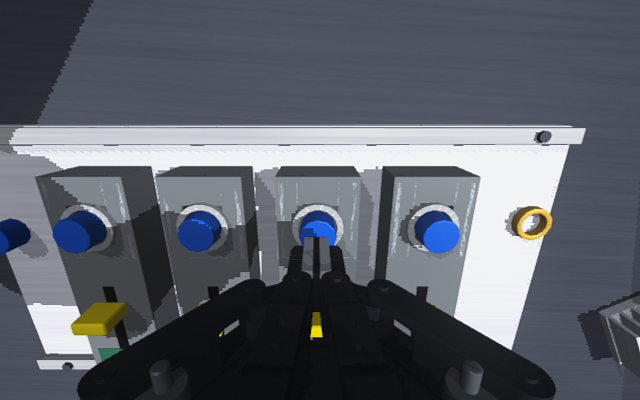

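```bash
cat > st.py <<'E'
from station import robot
s=robot.observe();print(round(s["t"],2),(s["tcp_pos"]*1000).round(2),"F",s["ft_force"].round(2))
E
python3 -m inch '[[0.05,-0.2,0.4,0],[0.05,-0.2,0.8,0],[0.05,-0.2,0.8,0],[0.05,-0.2,0.8,0]]' >/dev/null; python3 st.py
python3 -m inch '[[0,0,0.05,0],[0,0,0.1,0],[0,0,0.1,0]]'>/dev/null; python3 st.py
python3 -m inch '[[0,0,0.05,0],[0,0,0.1,0],[0,0,0.1,0]]'>/dev/null; python3 st.py
python3 -m inch '[[0,0,0.05,0],[0,0,0.1,0],[0,0,0.1,0]]'>/dev/null; python3 st.py
python3 -m inch '[[0,0,0.05,0],[0,0,0.1,0],[0,0,0.1,0]]'>/dev/null; python3 st.py
```

```text
2.85 [499.69  97.78  76.84] F [ 0.48  0.03 -0.8 ]
3.1 [499.99  97.85  75.96] F [ 1.2   0.29 -0.05]
3.35 [499.95  97.89  75.  ] F [ 0.47  0.09 -0.14]
3.6 [499.91  97.89  74.  ] F [-0.85 -0.97  0.31]
3.85 [499.93  97.89  73.  ] F [-0.25  0.08  0.2 ]
```

```bash

python3 -m inch '[[0,0,0.05,0],[0,0,0.05,0]]'>/dev/null; python3 st.py
python3 -m inch '[[0,0,0.05,0],[0,0,0.05,0]]'>/dev/null; python3 st.py
python3 -m inch '[[0,0,0.05,0],[0,0,0.05,0]]'>/dev/null; python3 st.py
python3 -m inch '[[0,0,0.05,0],[0,0,0.05,0]]'>/dev/null; python3 st.py
python3 -m inch '[[0,0,0.05,0],[0,0,0.05,0]]'>/dev/null; python3 st.py
python3 -m inch '[[0,0,0.05,0],[0,0,0.05,0]]'>/dev/null; python3 st.py
```

```text
4.02 [499.98  97.9   72.56] F [-0.8   0.33  0.47]
4.18 [499.99  97.89  72.08] F [ 0.12 -0.71  0.04]
4.35 [500.    97.9   71.59] F [-0.45  0.34  0.34]
4.52 [500.    97.89  71.1 ] F [ 0.59 -0.54  1.09]
4.68 [499.99  97.89  70.6 ] F [ 0.33 -0.21  1.88]
4.85 [499.98  97.89  70.07] F [-0.35 -0.35  1.41]
```

```bash

python3 -m inch '[[0,0,0.05,0],[0,0,0.05,0]]'>/dev/null; python3 st.py
python3 -m inch '[[0,0,0.05,0],[0,0,0.05,0]]'>/dev/null; python3 st.py
python3 -m inch '[[0,0,0.05,0],[0,0,0.05,0]]'>/dev/null; python3 st.py
python3 -m inch '[[0,0,0.05,0],[0,0,0.05,0]]'>/dev/null; python3 st.py
python3 -m inch '[[0,0,0.05,0],[0,0,0.05,0]]'>/dev/null; python3 st.py
python3 -m inch '[[0,0,0.05,0],[0,0,0.05,0]]'>/dev/null; python3 st.py
```

```text
5.02 [499.99  97.88  69.57] F [-0.38 -1.14  2.28]
5.18 [500.01  97.88  69.08] F [-0.88 -0.07  1.63]
5.35 [499.98  97.87  68.55] F [0.13 1.28 2.2 ]
5.52 [500.    97.88  68.09] F [-1.42 -0.05  3.  ]
5.68 [500.    97.91  67.56] F [-1.03  0.42  4.15]
5.85 [500.01  97.87  67.09] F [0.97 0.09 4.76]
```

Button 3 climbed steadily to about 4.8 N over 4.5 mm of travel, so it is soft. Next is button 4.

```bash

python3 -m inch '[[0,0,-1,0],[0,0,-2,0],[3.9,0,-2,0],[7.8,0,-2,0],[7.8,0,-2,0]]'>/dev/null
python3 -m inch '[[0,0,0,0],[0,0,0,0],[0,0,0,0],[0,0,0,0]]'>/dev/null; python3 st.py
python3 - <<'E'
from station import robot
from h import *; from caps import *
s=robot.observe()
print(go(s,[*CAP[4],0.075],np.pi/2+0.0533))
E
```

```text
6.6 [496.04 174.72  87.2 ] F [-0.31  0.04  0.27]
(array([0.135, 0.074, 1.22 ]), np.float64(-0.0027), np.float64(1.6214436645861383))
```

```bash

python3 -m inch '[[0.1,0.05,0.6,0],[0.1,0.05,1.2,0],[0.1,0.05,1.2,0],[0.1,0.05,1.2,0]]' >/dev/null; python3 st.py
python3 -m inch '[[0,0,0.05,0],[0,0,0.05,0]]'>/dev/null; python3 st.py
python3 -m inch '[[0,0,0.05,0],[0,0,0.05,0]]'>/dev/null; python3 st.py
python3 -m inch '[[0,0,0.05,0],[0,0,0.05,0]]'>/dev/null; python3 st.py
python3 -m inch '[[0,0,0.05,0],[0,0,0.05,0]]'>/dev/null; python3 st.py
python3 -m inch '[[0,0,0.05,0],[0,0,0.05,0]]'>/dev/null; python3 st.py
python3 -m inch '[[0,0,0.05,0],[0,0,0.05,0]]'>/dev/null; python3 st.py
python3 -m inch '[[0,0,0.05,0],[0,0,0.05,0]]'>/dev/null; python3 st.py
python3 -m inch '[[0,0,0.05,0],[0,0,0.05,0]]'>/dev/null; python3 st.py
python3 -m inch '[[0,0,0.05,0],[0,0,0.05,0]]'>/dev/null; python3 st.py
```

```text
6.93 [495.86 176.35  74.28] F [ 0.11  0.14 -0.14]
7.1 [496.35 176.73  74.45] F [ 0.31  0.39 -0.49]
7.27 [496.42 176.84  74.14] F [-1.11  0.15  0.9 ]
7.43 [496.35 176.86  73.61] F [ 0.27 -0.3   0.43]
7.6 [496.31 176.84  73.05] F [-0.73 -0.32  0.11]
7.77 [496.3  176.81  72.53] F [-0.02 -0.13 -0.76]
7.93 [496.35 176.81  72.06] F [-0.95  0.13  1.13]
8.1 [496.36 176.83  71.59] F [-0.6   0.29  1.03]
8.27 [496.37 176.8   71.13] F [-0.64  0.77  0.83]
8.43 [496.35 176.82  70.61] F [ 0.35 -0.23  1.42]
```

```bash

python3 -m inch '[[0,0,0.05,0],[0,0,0.05,0]]'>/dev/null; python3 st.py
python3 -m inch '[[0,0,0.05,0],[0,0,0.05,0]]'>/dev/null; python3 st.py
python3 -m inch '[[0,0,0.05,0],[0,0,0.05,0]]'>/dev/null; python3 st.py
python3 -m inch '[[0,0,0.05,0],[0,0,0.05,0]]'>/dev/null; python3 st.py
python3 -m inch '[[0,0,0.05,0],[0,0,0.05,0]]'>/dev/null; python3 st.py
python3 -m inch '[[0,0,0.05,0],[0,0,0.05,0]]'>/dev/null; python3 st.py
```

```text
8.6 [496.35 176.84  70.11] F [-0.31 -0.1   3.12]
8.77 [496.36 176.81  69.59] F [-0.91 -0.87  3.7 ]
8.93 [496.39 176.8   69.11] F [-1.25 -0.02  4.15]
9.1 [496.39 176.81  68.62] F [-1.05  0.86  4.88]
9.27 [496.37 176.82  68.13] F [-0.23  0.25  5.66]
9.43 [496.39 176.81  67.62] F [-0.24  0.26  4.59]
```

```bash

python3 -m inch '[[0,0,0.05,0],[0,0,0.05,0]]'>/dev/null; python3 st.py
python3 -m inch '[[0,0,0.05,0],[0,0,0.05,0]]'>/dev/null; python3 st.py
```

```text
9.6 [496.38 176.83  67.14] F [-1.05  1.01  5.6 ]
9.77 [496.38 176.81  66.71] F [-1.84  0.65  6.05]
```

Button 4 also climbed steadily, from 1 to 6 N with no drop over about 5.5 mm, so it is soft. Next is button 2.

```bash

python3 -m inch '[[0,0,-1,0],[0,0,-2,0],[-4,0,-2,0],[-8,0,-2,0],[-12,0,-2,0]]'>/dev/null
python3 -m inch '[[-3.6,0,0,0],[-3.6,0,0,0],[-3.6,0,0,0],[-3.6,0,0,0],[-3.6,0,0,0]]'>/dev/null; python3 st.py
python3 - <<'E'
from station import robot
from h import *; from caps import *
s=robot.observe()
print(go(s,[*CAP[2],0.075],np.pi/2+0.0533))
E
```

```text
10.6 [504.1   22.05  86.77] F [ 0.42 -0.2   0.47]
(array([-0.16 ,  0.082,  1.177]), np.float64(0.0001), np.float64(1.6242055118675778))
```

```bash

python3 -m inch '[[-0.1,0.05,0.6,0],[-0.1,0.05,1.2,0],[-0.1,0.05,1.2,0],[-0.1,0.05,1.2,0]]' >/dev/null; python3 st.py
python3 -m inch '[[0,0,0.05,0],[0,0,0.05,0]]'>/dev/null; python3 st.py
python3 -m inch '[[0,0,0.05,0],[0,0,0.05,0]]'>/dev/null; python3 st.py
python3 -m inch '[[0,0,0.05,0],[0,0,0.05,0]]'>/dev/null; python3 st.py
python3 -m inch '[[0,0,0.05,0],[0,0,0.05,0]]'>/dev/null; python3 st.py
python3 -m inch '[[0,0,0.05,0],[0,0,0.05,0]]'>/dev/null; python3 st.py
python3 -m inch '[[0,0,0.05,0],[0,0,0.05,0]]'>/dev/null; python3 st.py
python3 -m inch '[[0,0,0.05,0],[0,0,0.05,0]]'>/dev/null; python3 st.py
python3 -m inch '[[0,0,0.05,0],[0,0,0.05,0]]'>/dev/null; python3 st.py
python3 -m inch '[[0,0,0.05,0],[0,0,0.05,0]]'>/dev/null; python3 st.py
```

```text
10.93 [504.46  20.85  73.87] F [-0.63 -0.29  0.71]
11.1 [505.    20.3   73.96] F [ 0.75 -0.63 -0.68]
11.27 [505.1   20.03  73.64] F [0.84 0.91 0.04]
11.43 [505.07  19.98  73.1 ] F [ 0.21 -0.35  1.4 ]
11.6 [505.05  20.    72.57] F [-0.59  0.26 -0.46]
11.77 [504.98  20.04  72.02] F [-0.17 -0.29  0.01]
11.93 [504.99  20.05  71.49] F [-0.44 -0.41 -0.1 ]
12.1 [505.01  20.05  71.02] F [-0.16  0.19 -0.61]
12.27 [505.01  20.06  70.5 ] F [0.34 0.07 0.38]
12.43 [505.07  20.06  70.07] F [-0.33 -0.11  0.98]
```

```bash

python3 -m inch '[[0,0,0.05,0],[0,0,0.05,0]]'>/dev/null; python3 st.py
python3 -m inch '[[0,0,0.05,0],[0,0,0.05,0]]'>/dev/null; python3 st.py
python3 -m inch '[[0,0,0.05,0],[0,0,0.05,0]]'>/dev/null; python3 st.py
python3 -m inch '[[0,0,0.05,0],[0,0,0.05,0]]'>/dev/null; python3 st.py
python3 -m inch '[[0,0,0.05,0],[0,0,0.05,0]]'>/dev/null; python3 st.py
python3 -m inch '[[0,0,0.05,0],[0,0,0.05,0]]'>/dev/null; python3 st.py
python3 -m inch '[[0,0,0.05,0],[0,0,0.05,0]]'>/dev/null; python3 st.py
```

```text
12.6 [505.05  20.06  69.56] F [0.   0.59 0.07]
12.77 [505.07  20.04  69.07] F [-0.13 -0.07  0.83]
12.93 [505.03  20.04  68.54] F [-0.18  0.25  0.68]
13.1 [505.07  20.05  68.06] F [-0.8  -0.4   1.65]
13.27 [505.07  20.04  67.56] F [ 0.46 -0.25  1.05]
13.43 [505.04  20.05  67.04] F [-0.68  0.02  1.68]
13.6 [505.08  20.04  66.56] F [-0.29  0.42  2.12]
```

```bash

python3 -m inch '[[0,0,0.05,0],[0,0,0.05,0]]'>/dev/null; python3 st.py
python3 -m inch '[[0,0,0.05,0],[0,0,0.05,0]]'>/dev/null; python3 st.py
python3 -m inch '[[0,0,0.05,0],[0,0,0.05,0]]'>/dev/null; python3 st.py
python3 -m inch '[[0,0,0.05,0],[0,0,0.05,0]]'>/dev/null; python3 st.py
```

```text
13.77 [505.05  20.06  66.05] F [-1.21 -0.27  1.62]
13.93 [505.03  20.05  65.53] F [-0.62  0.46  2.36]
14.1 [505.04  20.05  65.05] F [-0.86 -0.18  2.68]
14.27 [505.06  20.03  64.55] F [-0.08  0.47  2.88]
```

Button 2 is soft too, reaching about 3 N steadily. I'll press button 1 rather than infer it.

```bash

python3 -m inch '[[0,0,-1,0],[0,0,-2.2,0],[-3.9,0,-2.2,0],[-7.8,0,-2.2,0],[-7.8,0,-2.2,0]]'>/dev/null
python3 -m inch '[[0,0,0,0],[0,0,0,0],[0,0,0,0]]'>/dev/null; python3 st.py
python3 - <<'E'
from station import robot
from h import *; from caps import *
s=robot.observe()
print(go(s,[*CAP[1],0.075],np.pi/2+0.0533))
E
```

```text
14.93 [508.42 -56.84  86.59] F [-0.34 -0.57 -0.11]
(array([-0.04 ,  0.057,  1.159]), np.float64(-0.0004), np.float64(1.6237139467395378))
```

```bash

python3 -m inch '[[0,0.05,0.6,0],[0,0.05,1.2,0],[0,0.05,1.2,0],[0,0.05,1.2,0]]' >/dev/null; python3 st.py
python3 -m inch '[[0,0,0.05,0],[0,0,0.05,0]]'>/dev/null; python3 st.py
python3 -m inch '[[0,0,0.05,0],[0,0,0.05,0]]'>/dev/null; python3 st.py
python3 -m inch '[[0,0,0.05,0],[0,0,0.05,0]]'>/dev/null; python3 st.py
python3 -m inch '[[0,0,0.05,0],[0,0,0.05,0]]'>/dev/null; python3 st.py
python3 -m inch '[[0,0,0.05,0],[0,0,0.05,0]]'>/dev/null; python3 st.py
python3 -m inch '[[0,0,0.05,0],[0,0,0.05,0]]'>/dev/null; python3 st.py
python3 -m inch '[[0,0,0.05,0],[0,0,0.05,0]]'>/dev/null; python3 st.py
python3 -m inch '[[0,0,0.05,0],[0,0,0.05,0]]'>/dev/null; python3 st.py
python3 -m inch '[[0,0,0.05,0],[0,0,0.05,0]]'>/dev/null; python3 st.py
```

```text
15.27 [509.03 -57.    73.83] F [-0.09  0.42 -0.41]
15.43 [509.61 -57.6   73.96] F [-0.35  0.05  0.31]
15.6 [509.67 -57.83  73.61] F [-0.8  -0.3  -0.18]
15.77 [509.63 -57.89  73.11] F [ 0.43  0.46 -0.5 ]
15.93 [509.59 -57.85  72.56] F [-0.12 -0.2  -0.07]
16.1 [509.59 -57.84  72.02] F [-0.29  0.45 -0.07]
16.27 [509.61 -57.85  71.68] F [0.6  0.39 1.62]
16.43 [509.62 -57.84  71.3 ] F [-0.37 -0.9   3.36]
16.6 [509.65 -57.85  70.78] F [-1.   -0.18  4.87]
16.77 [509.63 -57.86  70.25] F [-1.14 -0.17  5.3 ]
```

```bash

python3 -m inch '[[0,0,0.05,0],[0,0,0.05,0]]'>/dev/null; python3 st.py
python3 -m inch '[[0,0,0.05,0],[0,0,0.05,0]]'>/dev/null; python3 st.py
python3 -m inch '[[0,0,0.05,0],[0,0,0.05,0]]'>/dev/null; python3 st.py
python3 -m inch '[[0,0,0.05,0],[0,0,0.05,0]]'>/dev/null; python3 st.py
python3 -m inch '[[0,0,0.05,0],[0,0,0.05,0]]'>/dev/null; python3 st.py
python3 -m inch '[[0,0,0.05,0],[0,0,0.05,0]]'>/dev/null; python3 st.py
```

```text
16.93 [509.63 -57.83  69.7 ] F [-1.56  0.26  4.88]
17.1 [509.64 -57.83  69.08] F [-0.96 -0.23  3.32]
17.27 [509.62 -57.82  68.39] F [-0.41 -0.98  2.27]
17.43 [509.59 -57.83  67.84] F [ 0.15 -0.01  1.21]
17.6 [509.62 -57.83  67.4 ] F [0.23 0.62 2.55]
17.77 [509.61 -57.83  67.02] F [ 0.44 -0.55  2.46]
```

Button 1 snapped through: it peaked at 5.3 N near 1.7 mm and fell to about 1.2 N near 4.2 mm. I'll lift off and bring the fingers down behind tab 1.

```bash

python3 -m inch '[[0,0,-1,0],[0,0,-2.2,0],[0,1.7,-2.2,0],[0,3.4,-2.2,0],[0,3.4,-2.2,0]]'>/dev/null
python3 -m inch '[[0,0,0,0],[0,0,0,0],[0,0,0,0]]'>/dev/null; python3 st.py
python3 - <<'E'
from station import robot
from h import *; from caps import *
s=robot.observe();d=robot.get_image("wrist");cv2.imwrite("pics/w3.png",d["image"][:,:,::-1])
c=cam(d,s)
for ce,a,bb in blobs(d["image"],*YEL,40): print(ce,a,bb,onz(c,*ce,0.075).round(4))
th=0.0533;print(go(s,[CAP[1][0]+.035*np.cos(th),CAP[1][1]+.035*np.sin(th),0.065],np.pi/2+th))
E
```

```text
18.43 [542.   -55.69  88.88] F [-1.01  0.5  -0.37]
[429.9, 281.8] 1155 [407, 267, 47, 31] [0.568  0.0209 0.075 ]
[543.4, 282.1] 1351 [513, 267, 62, 31] [0.5644 0.0958 0.075 ]
[630.9, 276.4] 317 [619, 268, 21, 21] [0.5572 0.1518 0.075 ]
(array([0.024, 0.201, 2.387]), np.float64(-0.0011), np.float64(1.6229975819771159))
```

View pics/w3.png

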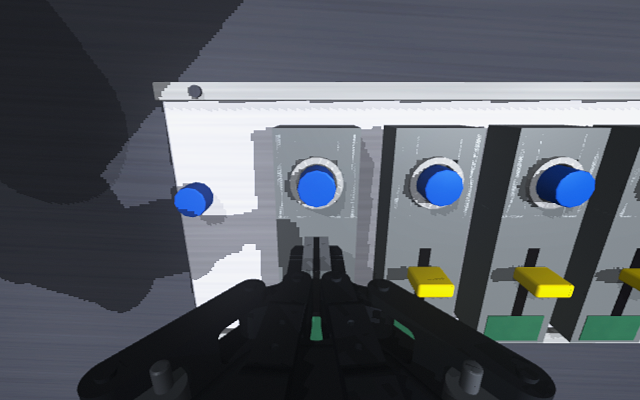

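The wrist view has the fingertips at (316,245), between the cap at (316,187) and the hidden tab 1. The neighbouring tabs are at row 282. The gap is clear to descend.

```bash

python3 -m inch '[[0,0.1,0.8,0],[0,0.1,1.6,0],[0,0.1,2.3,0],[0,0.1,2.3,0],[0,0.1,2.3,0]]'>/dev/null; python3 st.py
python3 -m inch '[[0,0.2,0,0],[0,0.4,0,0],[0,0.6,0,0],[0,0.8,0,0],[0,1,0,0]]'>/dev/null; python3 st.py
python3 -m inch '[[0,0.2,0,0],[0,0.4,0,0],[0,0.6,0,0],[0,0.8,0,0],[0,1,0,0]]'>/dev/null; python3 st.py
python3 -m inch '[[0,0.2,0,0],[0,0.4,0,0],[0,0.6,0,0],[0,0.8,0,0],[0,1,0,0]]'>/dev/null; python3 st.py
```

```text
18.9 [543.79 -55.81  65.06] F [ 0.28  0.59 -0.01]
19.32 [555.06 -55.51  66.35] F [-0.66  0.39 -0.1 ]
19.73 [564.06 -54.85  66.02] F [-1.64 -0.2   0.84]
20.15 [574.57 -54.33  66.  ] F [-2.5   0.72  0.99]
```

```bash

python3 -m inch '[[0,0.2,0,0],[0,0.4,0,0],[0,0.6,0,0],[0,0.8,0,0],[0,1,0,0]]'>/dev/null; python3 st.py
python3 -m inch '[[0,0.1,0,0],[0,0.2,0,0],[0,0.3,0,0]]'>/dev/null; python3 st.py
python3 -m inch '[[0,0.1,0,0],[0,0.2,0,0],[0,0.2,0,0]]'>/dev/null; python3 st.py
python3 -m inch '[[0,0.1,0,0],[0,0.2,0,0],[0,0.2,0,0]]'>/dev/null; python3 st.py
```

```text
20.57 [584.6  -53.8   66.02] F [-2.17  0.36  0.57]
20.82 [587.51 -53.65  66.05] F [-1.17 -0.03 -0.55]
21.07 [589.7  -53.59  66.03] F [-0.62  1.75  0.8 ]
21.32 [591.7  -53.54  66.03] F [-1.04  0.88 -0.92]
```

```bash

python3 -m inch '[[0,0.1,0,0],[0,0.2,0,0],[0,0.2,0,0]]'>/dev/null; python3 st.py
python3 -m inch '[[0,0.1,0,0],[0,0.1,0,0]]'>/dev/null; python3 st.py
python3 -m inch '[[0,0.1,0,0],[0,0.1,0,0]]'>/dev/null; python3 st.py
```

```text
21.57 [593.74 -53.44  66.05] F [-1.52  0.25 -0.87]
21.73 [594.7  -53.4   66.08] F [-1.81 -0.13 -0.58]
21.9 [595.7  -53.36  66.09] F [-1.14 -0.18 -0.79]
```

```bash

python3 -m inch '[[0,0.1,0,0],[0,0.1,0,0]]'>/dev/null; python3 st.py
python3 -m inch '[[0,0.1,0,0],[0,0.1,0,0]]'>/dev/null; python3 st.py
python3 -m inch '[[0,0.1,0,0],[0,0.1,0,0]]'>/dev/null; python3 st.py
```

```text
22.07 [595.84 -53.33  66.08] F [-2.62  0.35  1.72]
22.23 [595.93 -53.3   66.07] F [-5.8  -1.31  3.64]
22.4 [595.96 -53.27  66.07] F [-6.63 -0.56  4.8 ]
```

It stalled at x = 0.596 m with the force rising to 6.6 N, which is the stop where expected. I'll back off, lift clear and check.

```bash

python3 -m inch '[[0,-0.5,0,0],[0,-1,0,0],[0,-1.5,0,0],[0,-1.5,-1.5,0],[0,-1.5,-4,0]]'>/dev/null; python3 st.py
python3 -m inch '[[0,-4,-4,0],[0,-8,-8,0],[0,-10,-10,0],[0,-10,-10,0],[0,-10,-10,0]]'>/dev/null; python3 st.py
python3 - <<'E'
from station import robot
from h import *
s=robot.observe()
d=robot.get_image("wrist");cv2.imwrite("pics/w4.png",d["image"][:,:,::-1])
d=robot.get_image("scene");cv2.imwrite("pics/s4.png",cv2.resize(d["image"][140:280,240:440],None,fx=4,fy=4)[:,:,::-1])
c=cam(d)
for ce,a,bb in blobs(d["image"],*YEL,15):
    p=onz(c,*ce,0.07); print([round(x,1) for x in ce],a,p.round(4))
E
```

```text
22.82 [581.52 -53.54 104.1 ] F [ 0.93 -0.11  0.18]
23.23 [482.63 -59.28 209.04] F [ 0.43  0.76 -0.25]
[497.9, 112.0] 15 [0.5981 0.7546 0.07  ]
[498.0, 126.9] 18 [0.6562 0.6665 0.07  ]
[424.2, 145.4] 17 [0.5706 0.3945 0.07  ]
[374.2, 172.9] 35 [0.5721 0.1732 0.07  ]
[355.2, 183.8] 40 [0.5741 0.0966 0.07  ]
[335.1, 195.8] 40 [0.5776 0.0193 0.07  ]
[72.0, 345.4] 7960 [ 0.592 -0.663  0.07 ]
```

View pics/w4.png

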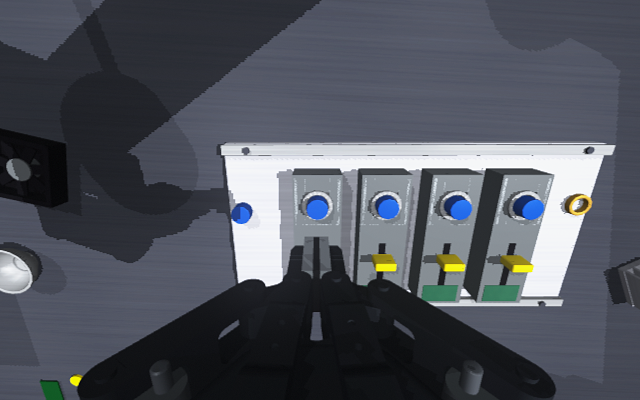

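View pics/s4.png

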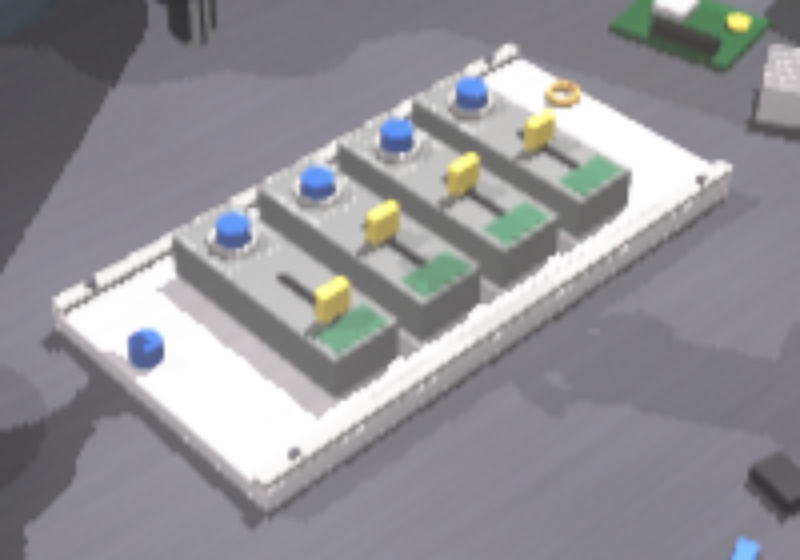

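The scene view shows tab 1 against the green patch, about (323,215) in the full picture, with the other tabs unmoved. I'll check how far tab 1 moved.

```bash
python3 - <<'E'
from station import robot
from h import *
d=robot.get_image("scene");c=cam(d)
a=cv2.cvtColor(cv2.imread("pics/scene0.png"),cv2.COLOR_BGR2RGB)
for im in(a,d["image"]):
    for ce,ar,bb in blobs(im[190:230,300:345],(18,90,60),(38,255,255),15):
        print(ce,ar,bb,onz(c,ce[0]+300,ce[1]+190,0.067).round(4))
E
python3 -m inch '[[0,0,0,0],[0,0,0,0],[0,0,0,0]]'
```

```text
[35.5, 4.9] 66 [32, 0, 8, 11] [0.5726 0.0249 0.067 ]
[13.5, 17.7] 69 [10, 12, 8, 12] [ 0.5753 -0.054   0.067 ]
[35.5, 4.9] 65 [32, 0, 8, 11] [0.5726 0.0249 0.067 ]
[22.8, 24.5] 68 [19, 19, 8, 12] [ 0.6119 -0.0519  0.067 ]
t: 23.63
tcp_pos: [0.484, -0.0591, 0.205]
tcp_rot: [-2.161, -2.278, 0.001]
ft_force: [-0.4, -0.2, 0.1]
width: 0.0
```

```bash
python3 -c "
from station import robot
print(robot.close_job())"
```

```text
the job is handed in; nothing more can be done
None
```

I found the good button in seat 1 and slid its yellow tab all the way to the green end, and I have handed the job in. It took about 24 s of the 72 s allowed.

**Buttons:** I pressed all four slowly in 0.5 mm steps, in the order 3, 4, 2, 1.

| Button | What I felt | Result |
|---|---|---|
| 3 | climbed steadily to about 4.8 N | soft |
| 4 | climbed steadily to about 6 N | soft |
| 2 | climbed steadily to about 3 N | soft |
| 1 | peaked at 5.3 N near 1.7 mm, fell to about 1.2 N near 4.2 mm, then began to rise | good, snapped through |

No press went above about 6 N, and I stopped each one short of its stop. Force readings carried roughly 0.5 to 1 N of noise. Button 4 had one reading that dipped within that noise, but it kept climbing afterwards.

**Tab:** I pushed tab 1 until it stalled on its stop, with the force rising to about 6.6 N. In the scene camera it had moved about 36.6 mm, against a nominal 36 mm, and sits against the green patch.

**Other checks:** Tabs 2 to 4, the nut and the spare cap look unmoved in the last pictures. The arm was lifted clear with no contact when I handed in. No checks failed.

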